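# Sweep the used guide combs into the soak tray

## Task

Sweep the three used clipper guide combs across the black mat with the outside of your fingers and over its edge, so that all three end up lying inside the steel soak tray beside the platform. Push them along the mat only: do not pinch or lift them. Leave the two tins among them, the bottle, the shaker and everything on the turntable where they stand.

Things in the scene. Friction and masses are not known exactly. Their poses are not given: they have to be found in the camera images.
- platform: Low grooming platform, 420 mm deep (its x) by 480 mm wide (its y): a plywood board on feet with a flat matte black rubberised mat as its top, without any raised rim. Origin at the table surface under its centre; the mat's surface is 60 mm above the origin. Fixed. Its x points away from the robot. It stands turned by up to 0.1 rad.
- tray: Open stainless-steel soak tray standing on the table against either the left (+y) or the right (-y) edge of the platform, 1 mm from it and parallel to it. Outside 300 mm (its x, along that platform edge) by 140 mm (its y) by 50 mm high, walls and floor 3 mm, so its rim is 10 mm below the mat's surface. Origin: centre of its underside. Fixed.
- case: Closed grey plastic hard clipper case with a ribbed lid and the tray's outside measures (300 x 140 x 50 mm), standing in the same manner against the opposite edge of the platform. Origin: centre of its underside. Fixed; no part in the job.
- guard_low_mid (a point): Centre (half-way up) of the lowest of the three loose clipper guide combs: smoke-grey plastic frame with a row of tines, 44 mm long (x) by 46 mm wide (y) and 16 mm high (its front 12 mm, at +x, only 9 mm high), about 16 g (varies by a third), lying tines down on the mat. z is up.
- guard_mid_mid (a point): Centre (half-way up) of the middle of the three loose clipper guide combs: smoke-grey plastic frame with a row of tines, 44 mm long (x) by 46 mm wide (y) and 20 mm high (its front 12 mm, at +x, only 9 mm high), about 19 g (varies by a third), lying tines down on the mat. z is up.
- guard_high_mid (a point): Centre (half-way up) of the tallest of the three loose clipper guide combs: smoke-grey plastic frame with a row of tines, 44 mm long (x) by 46 mm wide (y) and 26 mm high (its front 12 mm, at +x, only 9 mm high), about 23 g (varies by a third), lying tines down on the mat. z is up.
- tin_a: Round closed aluminium balm tin, 52 mm across, 31 mm high, 90 g, loose, standing on the mat among the guide combs. Origin: centre of its underside. Bystander.
- tin_b: Round closed aluminium balm tin, 52 mm across, 31 mm high, 90 g, loose, standing on the mat among the guide combs. Origin: centre of its underside. Bystander.
- susan_base: Lazy-susan turntable on the rear half of the mat: wooden disc 200 mm across, top 26 mm above the mat, turns freely on its foot. Origin: centre of the foot's underside, on the mat. Bystander.
- pin_brush: Orange pin brush, 165 mm long, lying on the turntable. Bystander.
- steel_comb: Steel comb, 150 mm long, lying on the turntable. Bystander.
- white_tub: Closed white tub, 66 mm across, 52 mm high, standing on the turntable. Origin: centre of its underside. Bystander.
- glass_dish: Small glass dish, 66 mm across, 24 mm high, standing on the turntable. Origin: centre of its underside. Bystander.
- spray_bottle: White trigger spray bottle, 60 mm across, 170 mm high, standing on the mat in one rear corner. Origin: centre of its underside. Bystander.
- powder_shaker: Powder shaker, 52 mm across, 118 mm high, standing on the mat in the other rear corner. Origin: centre of its underside. Bystander.

How it is judged (in metres and radians):
At the end, for the whole second after the job is handed in: The centre of each of the three guide combs is between the tray's walls and lower than its rim (50 mm above the table), all at rest (under 20 mm/s), and every bystander (both tins, pin brush, steel comb, tub, dish, spray bottle, shaker) is within 15 mm of where it was at the start (x of guard_low_mid in the frame of tray between -0.147 and 0.147 m and y of guard_low_mid in the frame of tray between -0.067 and 0.067 m and height (world z) of each of guard_low_mid, guard_mid_mid, guard_high_mid below 0.05 m and linear speed of each of guard_low, guard_mid, guard_high below 0.02 m/s and x of guard_mid_mid in the frame of tray between -0.147 and 0.147 m and y of guard_mid_mid in the frame of tray between -0.067 and 0.067 m and x of guard_high_mid in the frame of tray between -0.147 and 0.147 m and y of guard_high_mid in the frame of tray between -0.067 and 0.067 m and distance of each of tin_a, tin_b, pin_brush, steel_comb, white_tub, glass_dish, spray_bottle, powder_shaker from where it was at the start of the episode below 0.015 m); the robot touches nothing.
It fails at once if a guide comb is lifted: its centre comes more than 35 mm above the mat (height (world z) of any of guard_low_mid, guard_mid_mid, guard_high_mid above 0.095 m).
It fails at once if a guide comb is pinched or crushed: the fingers bear on it with more than 30 N (contact force between the fingers and guard_low above 30 N or contact force between the fingers and guard_mid above 30 N or contact force between the fingers and guard_high above 30 N).
It fails at once if a bystander is shifted by more than 15 mm (distance of any of tin_a, tin_b, pin_brush, steel_comb, white_tub, glass_dish, spray_bottle, powder_shaker from where it was at the start of the episode above 0.015 m).
It fails at once if a standing bystander is tipped by more than 20 degrees (angle between any of tin_a, tin_b, white_tub, glass_dish, spray_bottle, powder_shaker's own z axis and vertical above 0.35 rad).
It also fails if it takes over 72 s, if anything falls off the work surface, if the arm or the gripper's body presses on something with over 40 N, if the wrist force passes 120 N, or if a joint passes its speed limit or range.

## Robot

A 6-joint arm with a two-finger parallel gripper is mounted at the origin on the work surface. World frame = base frame: x ahead of the robot, y to its left, z up, the work surface at z = 0. Lengths are in m, angles in degrees, forces in N, time in s.
With the tool pointing down it reaches from about 0.375 to 0.9 m from the base axis. Payload 3.1 kg.
Tool frame: the origin (TCP) lies at the very end of the fingers, on their centre line; the grasp point (between the pads) lies behind it (bot.grip_depth is the z of the grasp point in the tool frame, in m); z points along the fingers, y is the direction in which the jaws open and shut (so a half turn about z gives the same grasp; the last joint's range is limited). The gripper opens to 87 mm and grips with 3 to 60 N. Pads are 19 mm wide; open, the fingers measure 117 mm over their backs; the gripper's body (75 mm by 190 mm) begins 51 mm behind the grasp point.
Start: joints at [56.121, 30.224, 82.088, -0, 67.689, -10.227], TCP at [0.251, 0.572, 0.223] pointing down, gripper open.
Joint ranges: [-176.69, 176.69], [-43.24, 126.21], [12.49, 139.97], [-82, 262], [0, 151.66], [-163.58, 163.58]. Speed limits (degrees/s): [159.86, 159.86, 180, 180, 180, 180].

## Interface

Orientations are given as a 3x3 rotation matrix whose columns are the frame's x, y, z axes.
In Python, from rig import bot, vision gives the robot as it stands. The module is installed in compiled form; this text tells all that it offers.
- The arm moves only by the shell command python3 -m jog 'ROWS'. ROWS is JSON, a list of rows, each a list of 3 entries, a list of its own where there are three numbers: the shift along the tool's x, y, z in mm, then the turn, a rotation vector about the tool's x, y, z in degrees, then the closure, from 0 (fully open) to 1 (shut). In form: [[[dx, dy, dz], [wx, wy, wz], fingers], ...]. A call has 1 to 12 rows; each row is the pose to reach, as a shift and turn from the pose commanded when the call began, along the tool's axes at that moment; what a row does not reach only later rows make up. A row lasts 1/12 s, in which the tool goes at most 41.7 mm and 7.16 degrees, less where a joint would pass 70% of its speed; a pose out of reach is approached as far as the arm can. A call with a gripper value outside its range is refused whole. The fingers move at their own pace and stop on an object; the grip force is fixed at half the most. Time passes only in rows, so rows that repeat a pose let the fingers close. It gives the time, the measured TCP pose, the force and the opening at its end, in the units of the state.
- bot.read_state(): the state, without advancing time (a new reading comes with each control period).
- vision.capture(name): name is "scene" or "side" or "wrist"; returns the picture (400x640x3 uint8, red, green, blue); there is no depth.
- vision.camera_info(name): a dict with "intrinsics" (3x3 intrinsics, pixels), "camera_from_world" (4x4, takes a point from world to camera coordinates); the wrist camera has in their place "mount" (4x4, takes a point from camera to tool coordinates, whose origin is the TCP and whose axes are the flange's). Camera axes: x right, y up, looking along -z (the intrinsics and any distortion apply to the point x, -y, -z); pixel columns grow to the right and rows downward; lengths in m; the calibration is good to about 2 mm. A picture is of the moment at which its call begins: read the wrist's pose just before it. camera_info takes no time and is no camera call.
- bot.hand_in(): hands the job in, once; it reports no verdict.
The state is a dict: "time_s": time; "joint_positions": joint angles; "qvel": joint speeds; "tau": joint torques, N m; "position": TCP position; "tcp_rot": TCP orientation; "force": force on the tool from outside, world axes, zero at the start; "moment": the same for the moment, N m; "opening": opening from 0.0 (shut) to 1.0 (fully open).
Only numpy, scipy, OpenCV 4.12 (cv2) and the standard library are available. Lean on these libraries where they do the work, as an engineer would, in place of code of your own. Each camera call takes 0.05 s, during which the arm holds its last target. There are 200 camera calls.

## Working session

There is one attempt and no reset: what is moved stays moved. The work goes in short steps, Python scripts to look and compute and a shell command to move; the robot and the scene stay as the last step left them, time stands still between calls to the robot, and variables do not carry over. Pictures are saved under pics/ and viewed, about 8 in all and at most 12, crops included, and the job is handed in when it is done.

```bash
mkdir -p pics; ls; python3 - <<'E'
from rig import bot, vision
import cv2,numpy as np
s=bot.read_state();print(s['time_s'],s['position'],np.round(s['tcp_rot'],3).tolist(),s['opening'],bot.grip_depth)
for n in("scene","side"):
    cv2.imwrite(f'pics/{n}0.png',vision.capture(n)[:,:,::-1])
    i=vision.camera_info(n);print(n,{k:np.round(v,4).tolist() if not isinstance(v,str) else v for k,v in i.items()})
print({k:np.round(v,4).tolist() for k,v in vision.camera_info('wrist').items()})
E
```

```text
pics
0.0 [0.25027257 0.57189982 0.2215867 ] [[-0.916, 0.401, -0.001], [0.401, 0.916, -0.002], [0.0, -0.002, -1.0]] 1.0006000326007094 -0.0187
scene {'intrinsics': [[506.1084, 0.0, 327.2169], [0.0, 506.1084, 191.7186], [0.0, 0.0, 1.0]], 'camera_from_world': [[0.0053, 0.9999, -0.0147, -0.0012], [-0.5358, 0.0152, 0.8442, 0.2371], [0.8443, 0.0034, 0.5358, -1.6378], [0.0, 0.0, 0.0, 1.0]]}
side {'intrinsics': [[381.0642, 0.0, 318.4384], [0.0, 381.0642, 202.7559], [0.0, 0.0, 1.0]], 'camera_from_world': [[-0.9631, -0.269, -0.0023, 0.5733], [0.165, -0.5976, 0.7846, -0.1514], [-0.2124, 0.7553, 0.62, -0.8997], [0.0, 0.0, 0.0, 1.0]]}
{'intrinsics': [[339.6177, 0.0, 321.2647], [0.0, 339.6177, 205.9803], [0.0, 0.0, 1.0]], 'mount': [[-0.0004, 0.9555, 0.2951, 0.082], [1.0, 0.0002, 0.0009, -0.0011], [0.0008, 0.2951, -0.9555, -0.1619], [0.0, 0.0, 0.0, 1.0]]}
```

View pics/scene0.png

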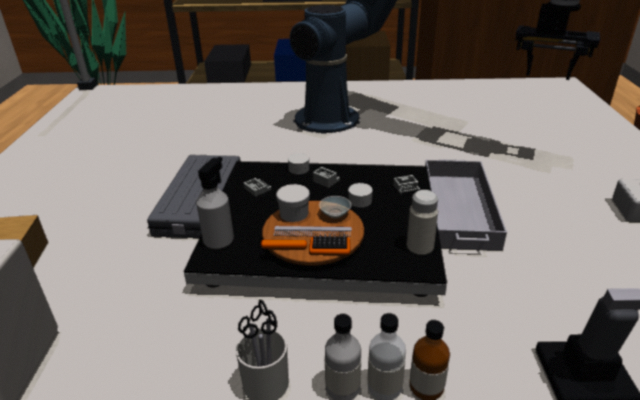

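View pics/side0.png

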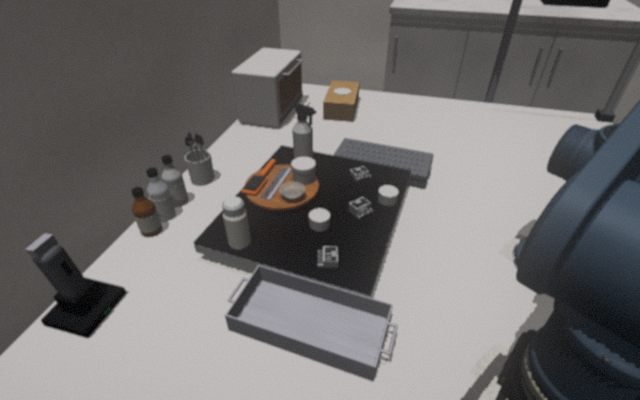

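Scene camera faces the robot (image right = +y). The tray is on the +y side. Combs are at about (257,186), (325,176) and (406,183), tins at (299,163) and (360,195), the turntable at (313,232), the bottle at (215,220) and the shaker at (423,222). The side view agrees. Next I'll make ray-cast helpers and a mat-plane rectified view.

```bash
cat > h.py <<'E'
from rig import bot, vision
import cv2,numpy as np
def cam(name,st=None):
    i=vision.camera_info(name);K=np.array(i['intrinsics'])
    if name=='wrist':
        T=np.eye(4);T[:3,:3]=st['tcp_rot'];T[:3,3]=st['position']
        E=np.linalg.inv(T@np.array(i['mount']))
    else: E=np.array(i['camera_from_world'])
    return K@np.diag([1,-1,-1.])@E[:3]
def ray(P,uv,z):
    H=P[:,[0,1,3]].copy();H[:,2]+=P[:,2]*z
    q=np.linalg.inv(H)@np.vstack([np.array(uv,float).reshape(-1,2).T,np.ones(len(np.array(uv).reshape(-1,2)))])
    return (q[:2]/q[2]).T
def ortho(P,img,z,x0,y0,w,h,s):
    # picture: column = y0 - col/s, row: x = x0 - row/s (up = away from the robot, left = +y)
    H=P[:,[0,1,3]].copy();H[:,2]+=P[:,2]*z
    A=np.array([[0,-1/s,x0],[-1/s,0,y0],[0,0,1]])
    return cv2.warpPerspective(img,H@A,(w,h),flags=cv2.INTER_LINEAR|cv2.WARP_INVERSE_MAP)
def grid(o,x0,y0,s,step=.05):
    h,w=o.shape[:2]
    for k in np.arange(-1,1.2,step):
        r=int((x0-k)*s);c=int((y0-k)*s)
        if 0<=r<h: cv2.line(o,(0,r),(w,r),(0,120,0),1);cv2.putText(o,f'{k:.2f}',(0,r-2),0,.35,(0,255,0),1)
        if 0<=c<w: cv2.line(o,(c,0),(c,h),(0,120,0),1);cv2.putText(o,f'{k:.2f}',(c+1,10),0,.35,(0,255,0),1)
    return o
E
python3 - <<'E'
from h import *
o=[]
for n in('scene','side'):
    im=cv2.imread(f'pics/{n}0.png');P=cam(n)
    o.append(grid(ortho(P,cv2.convertScaleAbs(im,alpha=1.3,beta=20),.06,.78,.45,780,560,1000) if n=='scene' else ortho(P,im,.06,.78,.45,780,560,1000),.78,.45,1000))
cv2.imwrite('pics/o1.png',o[0]);cv2.imwrite('pics/o2.png',o[1])
im=cv2.imread('pics/scene0.png');P=cam('scene');g=cv2.cvtColor(im,cv2.COLOR_BGR2GRAY)
m=(g>45).astype(np.uint8)
n,l,s,c=cv2.connectedComponentsWithStats(m[155:290,190:450])
for k in range(1,n):
    if 20<s[k,4]<3000: u=c[k]+[190,155];print(s[k],u.round(1),ray(P,u,.07).round(3))
E
```

```text
[123  11  27  15 193] [325.8 173.1] [[ 0.47  -0.003]]
[ 54  22  27  15 220] [256.1 184.4] [[ 0.517 -0.164]]
[158  27  25  25 426] [361.1 192.5] [[0.558 0.075]]
[  0  82   9  22 112] [192.8 244.5] [[ 0.736 -0.262]]
[   0   93  260   42 2719] [308.7 282.1] [[ 0.847 -0.035]]
```

View pics/o1.png

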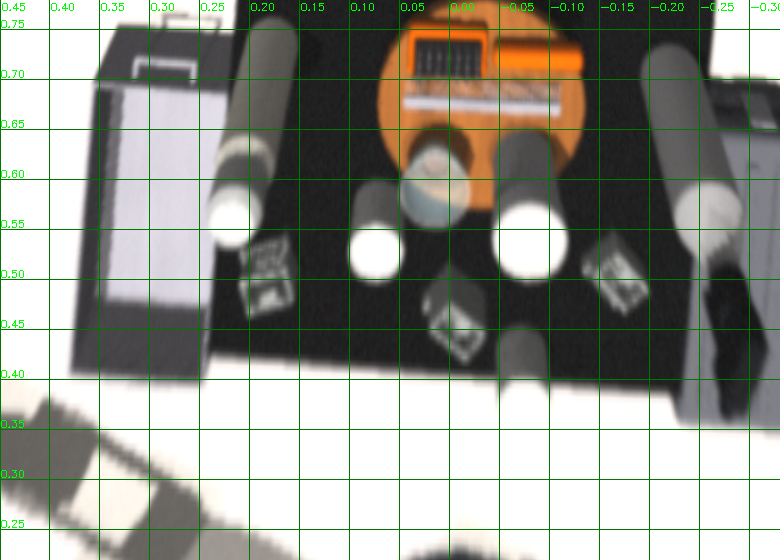

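The rectified view shows combs near (.53,.18), (.48,0) and (.53,-.16), tins near (.58,.075) and (.43,-.07), and the platform turned by about -4°. Next I'll move to a hover with the jaws along platform x, so the wrist camera looks ahead of the push.

```bash
python3 -m jog '[[[-40,-40,-60],[0,0,7],0.77],[[-380,-370,-108],[0,0,70],0.77],[[-380,-370,-108],[0,0,70],0.77],[[-380,-370,-108],[0,0,70],0.77],[[-380,-370,-108],[0,0,70],0.77],[[-380,-370,-108],[0,0,70],0.77],[[-380,-370,-108],[0,0,70],0.77],[[-380,-370,-108],[0,0,70],0.77],[[-380,-370,-108],[0,0,70],0.77],[[-380,-370,-108],[0,0,70],0.77],[[-380,-370,-108],[0,0,70],0.77],[[-380,-370,-108],[0,0,70],0.77]]'
python3 -m jog '[[[-80,-80,0],[0,0,0],0.77]]' >/dev/null; python3 - <<'E'
from h import *
s=bot.read_state();print(s['time_s'],s['position'],np.round(s['tcp_rot'],3).tolist(),s['opening'],s['joint_positions'],s['force'])
E
```

```text
time_s: 1.1
position: [0.4319, 0.1244, 0.3232]
tcp_rot: [[0.064, 0.998, -0.0], [0.998, -0.064, 0.0], [0.0, -0.0, -1.0]]
force: [0.7, 1.8, -0.0]
opening: 0.252
1.1833 [0.40945356 0.09494159 0.32464546] [[0.067, 0.998, 0.011], [0.998, -0.067, -0.002], [-0.001, 0.011, -1.0]] 0.24123621695135802 [-2.19155905e+00  6.26059922e+00  1.01577924e+02 -9.29797634e-02
  7.15076160e+01  1.68116800e+00] [ 1.50693802 -0.61979133  1.01432698]
```

```bash
python3 -m jog '[[[0,20,0],[0,0,0],0.77],[[0,20,0],[0,0,0],0.77],[[0,20,0],[0,0,0],0.77],[[0,20,0],[0,0,0],0.77]]'; cat > look.py <<'E'
from h import *
import sys
s=bot.read_state();im=vision.capture('wrist')[:,:,::-1]
n=sys.argv[1];cv2.imwrite(f'pics/{n}.png',im)
o=ortho(cam('wrist',s),im,.06,.72,.40,780,400,1100);cv2.imwrite(f'pics/{n}_o.png',grid(o,.72,.40,1100))
print(s['time_s'],s['position'].round(4))
E
python3 look.py w1
```

```text
time_s: 1.52
position: [0.4211, 0.0979, 0.3233]
tcp_rot: [[0.063, 0.998, 0.001], [0.998, -0.063, 0.0], [0.0, 0.001, -1.0]]
force: [-0.2, 0.1, 0.4]
opening: 0.232
1.5167 [0.4211 0.0979 0.3233]
```

View pics/w1_o.png

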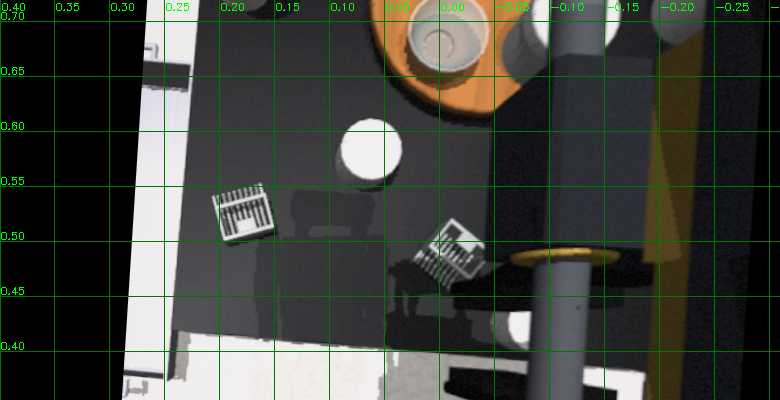

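Wrist view: comb 1 is at about (.523,.175), comb 2 at about (.487,-.004), tin B at (.573,.072), tin A at (.425,-.07). The mat's edge is at y≈.236 near x=.5, and the tray spans x≈.38 to .66. I'll descend behind comb 1.

```bash
python3 -m jog '[[[13,48,40],[0,0,0],0.77],[[26,96,80],[0,0,0],0.77],[[26,96,120],[0,0,0],0.77],[[26,96,160],[0,0,0],0.77],[[26,96,200],[0,0,0],0.77],[[26,96,225],[0,0,0],0.77],[[26,96,242],[0,0,0],0.77],[[26,96,254],[0,0,0],0.77],[[26,96,259],[0,0,0],0.77],[[26,96,259],[0,0,0],0.77],[[26,96,259],[0,0,0],0.77]]'
```

```text
time_s: 2.48
position: [0.519, 0.1181, 0.0646]
tcp_rot: [[0.063, 0.998, 0.002], [0.998, -0.063, 0.0], [0.0, 0.002, -1.0]]
force: [0.4, 0.2, 0.2]
opening: 0.234
```

```bash
python3 -m jog '[[[7,0,0],[0,0,0],0.77],[[14,0,0],[0,0,0],0.77],[[21,0,0],[0,0,0],0.77],[[28,0,0],[0,0,0],0.77],[[35,0,0],[0,0,0],0.77],[[42,0,0],[0,0,0],0.77],[[49,0,0],[0,0,0],0.77],[[56,0,0],[0,0,0],0.77],[[63,0,0],[0,0,0],0.77],[[70,0,0],[0,0,0],0.77]]'
python3 -m jog '[[[7,0,0],[0,0,0],0.77],[[14,0,0],[0,0,0],0.77],[[21,0,0],[0,0,0],0.77],[[28,0,0],[0,0,0],0.77],[[35,0,0],[0,0,0],0.77],[[42,0,0],[0,0,0],0.77],[[49,0,0],[0,0,0],0.77],[[56,0,0],[0,0,0],0.77],[[63,0,0],[0,0,0],0.77],[[70,0,0],[0,0,0],0.77],[[70,0,0],[0,0,0],0.77]]'; python3 look.py w2
```

```text
time_s: 3.32
position: [0.5225, 0.188, 0.0639]
tcp_rot: [[0.064, 0.998, -0.0], [0.998, -0.064, -0.0], [-0.0, -0.0, -1.0]]
force: [-0.6, -0.5, -0.3]
opening: 0.231
time_s: 4.23
position: [0.5272, 0.2586, 0.0641]
tcp_rot: [[0.063, 0.998, 0.001], [0.998, -0.063, 0.001], [0.001, 0.001, -1.0]]
force: [0.1, -0.8, -0.2]
opening: 0.231
4.2333 [0.5272 0.2586 0.0641]
```

View pics/w2.png

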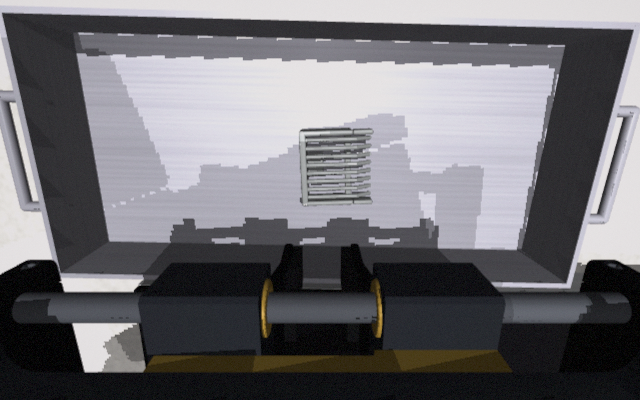

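Comb 1 lies flat in the middle of the tray floor at (335,166) px. Next I'll go over comb 2 and measure from near.

```bash
python3 -m jog '[[[0,0,-40],[0,0,0],0.77],[[0,0,-80],[0,0,0],0.77],[[-20,0,-115],[0,0,0],0.77],[[-60,-4,-135],[0,0,0],0.77],[[-100,-8,-140],[0,0,0],0.77],[[-140,-10,-140],[0,0,0],0.77],[[-180,-12,-140],[0,0,0],0.77],[[-220,-14,-140],[0,0,0],0.77],[[-260,-15,-140],[0,0,0],0.77],[[-295,-16,-140],[0,0,0],0.77],[[-318,-17,-140],[0,0,0],0.77],[[-318,-17,-140],[0,0,0],0.77]]' ; python3 -m jog '[[[0,0,0],[0,0,0],0.77],[[0,0,0],[0,0,0],0.77]]'; python3 look.py w3
```

```text
time_s: 5.28
position: [0.4897, -0.0637, 0.2042]
tcp_rot: [[0.069, 0.998, 0.001], [0.998, -0.069, -0.002], [-0.002, 0.001, -1.0]]
force: [-0.2, -0.5, -0.2]
opening: 0.228
time_s: 5.45
position: [0.4893, -0.0588, 0.2039]
tcp_rot: [[0.064, 0.998, -0.001], [0.998, -0.064, 0.001], [0.001, -0.001, -1.0]]
force: [-0.1, 0.5, -0.3]
opening: 0.23
5.45 [ 0.4893 -0.0588  0.2039]
```

View pics/w3_o.png

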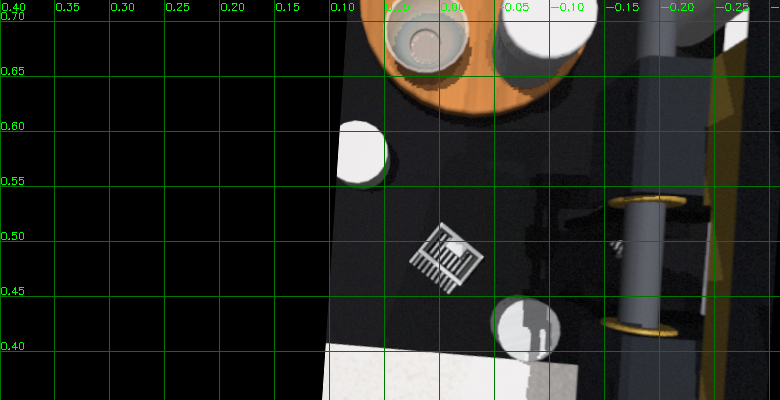

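Comb 2 sits at about (.486,-.006) with a corner facing the pusher, and tin A is at (.428,-.071). I'll narrow the fingers a little for clearance and descend between them.

```bash
python3 -m jog '[[[3,-3,20],[0,0,0],0.86],[[3,-3,50],[0,0,0],0.86],[[3,-3,80],[0,0,0],0.86],[[3,-3,105],[0,0,0],0.86],[[3,-3,125],[0,0,0],0.86],[[3,-3,136],[0,0,0],0.86],[[3,-3,140],[0,0,0],0.86],[[3,-3,140],[0,0,0],0.86]]'
python3 -m jog '[[[6,0,0],[0,0,0],0.86],[[12,-1,0],[0,0,0],0.86],[[18,-1,0],[0,0,0],0.86],[[24,-2,0],[0,0,0],0.86],[[30,-2,0],[0,0,0],0.86],[[36,-2,0],[0,0,0],0.86],[[43,-3,0],[0,0,0],0.86],[[50,-3,0],[0,0,0],0.86],[[57,-4,0],[0,0,0],0.86],[[64,-4,0],[0,0,0],0.86],[[71,-5,0],[0,0,0],0.86],[[78,-5,0],[0,0,0],0.86]]'; python3 look.py w4
```

```text
time_s: 6.17
position: [0.4864, -0.0545, 0.0631]
tcp_rot: [[0.062, 0.998, -0.002], [0.998, -0.062, 0.001], [0.001, -0.002, -1.0]]
force: [-0.6, -0.1, -0.1]
opening: 0.144
time_s: 7.17
position: [0.4866, 0.023, 0.0639]
tcp_rot: [[0.064, 0.998, -0.001], [0.998, -0.064, 0.0], [0.0, -0.001, -1.0]]
force: [-0.2, 0.3, -0.9]
opening: 0.139
7.1667 [0.4866 0.023  0.0639]
```

View pics/w4.png

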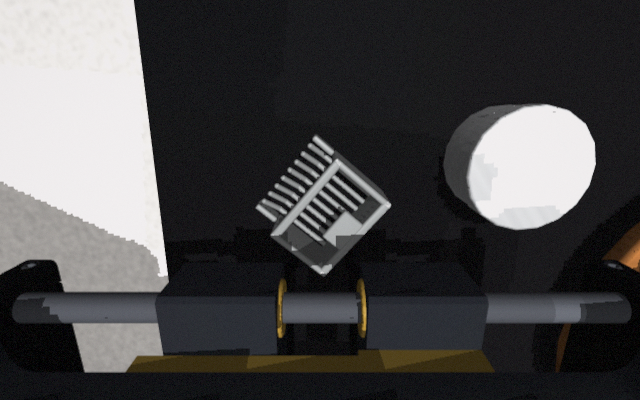

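The comb rides with its corner in the fork at (323,205) px, well clear of the tin at (530,165). I'll continue the push.

```bash
python3 -m jog '[[[7,0,0],[0,0,0],0.86],[[14,-1,0],[0,0,0],0.86],[[21,-1,0],[0,0,0],0.86],[[28,-2,0],[0,0,0],0.86],[[35,-2,0],[0,0,0],0.86],[[42,-3,0],[0,0,0],0.86],[[49,-3,0],[0,0,0],0.86],[[56,-4,0],[0,0,0],0.86],[[63,-4,0],[0,0,0],0.86],[[70,-5,0],[0,0,0],0.86],[[77,-5,0],[0,0,0],0.86],[[84,-5,0],[0,0,0],0.86]]'
python3 -m jog '[[[7,0,0],[0,0,0],0.86],[[14,-1,0],[0,0,0],0.86],[[21,-1,0],[0,0,0],0.86],[[28,-2,0],[0,0,0],0.86],[[35,-2,0],[0,0,0],0.86],[[42,-3,0],[0,0,0],0.86],[[49,-3,0],[0,0,0],0.86],[[56,-4,0],[0,0,0],0.86],[[63,-4,0],[0,0,0],0.86],[[70,-5,0],[0,0,0],0.86],[[77,-5,0],[0,0,0],0.86],[[84,-5,0],[0,0,0],0.86]]'
python3 -m jog '[[[7,0,0],[0,0,0],0.86],[[14,-1,0],[0,0,0],0.86],[[21,-1,0],[0,0,0],0.86],[[28,-2,0],[0,0,0],0.86],[[35,-2,0],[0,0,0],0.86],[[42,-3,0],[0,0,0],0.86],[[49,-3,0],[0,0,0],0.86],[[56,-4,0],[0,0,0],0.86],[[63,-4,0],[0,0,0],0.86],[[70,-5,0],[0,0,0],0.86],[[74,-5,0],[0,0,0],0.86],[[74,-5,0],[0,0,0],0.86]]'; python3 look.py w5
```

```text
time_s: 8.22
position: [0.4872, 0.1071, 0.064]
tcp_rot: [[0.064, 0.998, -0.0], [0.998, -0.064, -0.0], [-0.0, -0.0, -1.0]]
force: [0.0, -0.1, 0.2]
opening: 0.143
time_s: 9.22
position: [0.4876, 0.1912, 0.064]
tcp_rot: [[0.064, 0.998, -0.0], [0.998, -0.064, -0.0], [-0.0, -0.0, -1.0]]
force: [-0.2, -0.2, -0.4]
opening: 0.141
time_s: 10.22
position: [0.4862, 0.2655, 0.0647]
tcp_rot: [[0.063, 0.998, -0.002], [0.998, -0.063, -0.0], [-0.001, -0.002, -1.0]]
force: [-3.0, -1.2, 6.8]
opening: 0.139
10.2167 [0.4862 0.2655 0.0647]
```

View pics/w5.png

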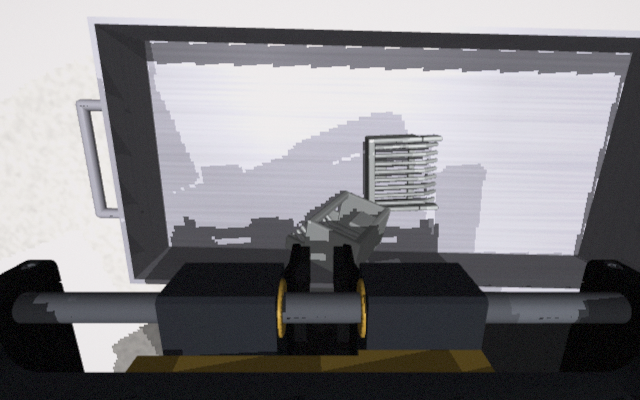

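Comb 2 is tilted under the fingertips at (340,225) px, and the force is 6.8 N upward. I'll ease up slightly and look again.

```bash
python3 -m jog '[[[0,0,-3],[0,0,0],0.86],[[0,0,-6],[0,0,0],0.86],[[0,0,-10],[0,0,0],0.86],[[0,0,-15],[0,0,0],0.86],[[0,0,-15],[0,0,0],0.86],[[0,0,-15],[0,0,0],0.86]]'; python3 look.py w6
```

```text
time_s: 10.77
position: [0.4878, 0.2648, 0.0794]
tcp_rot: [[0.064, 0.998, 0.001], [0.998, -0.064, 0.0], [0.0, 0.001, -1.0]]
force: [0.4, 0.3, -0.2]
opening: 0.137
10.7667 [0.4878 0.2648 0.0794]
```

View pics/w6.png

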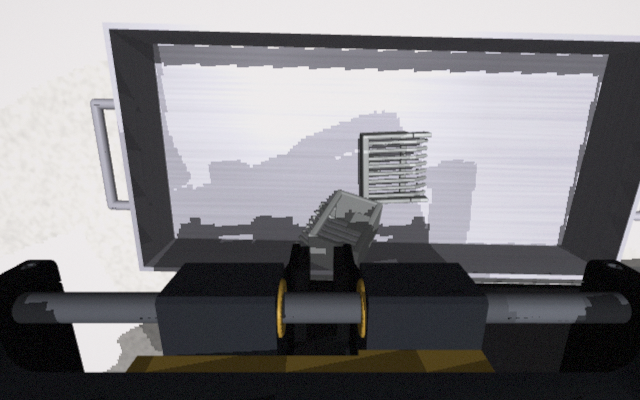

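Force is back to zero; comb 2 is released and leans inside the tray at (342,222) px. On to a hover over comb 3, which I'll measure numerically.

```bash
python3 -m jog '[[[0,0,-40],[0,0,0],0.77],[[0,0,-80],[0,0,0],0.77],[[-20,3,-110],[0,0,0],0.77],[[-60,7,-125],[0,0,0],0.77],[[-100,11,-125],[0,0,0],0.77],[[-140,15,-125],[0,0,0],0.77],[[-180,19,-125],[0,0,0],0.77],[[-220,24,-125],[0,0,0],0.77],[[-260,29,-125],[0,0,0],0.77],[[-300,33,-125],[0,0,0],0.77],[[-340,37,-125],[0,0,0],0.77],[[-380,42,-125],[0,0,0],0.77]]' >/dev/null; python3 -m jog '[[[-40,4,0],[0,0,0],0.77],[[-80,8,0],[0,0,0],0.77],[[-108,11,0],[0,0,0],0.77],[[-108,11,0],[0,0,0],0.77],[[-108,11,0],[0,0,0],0.77],[[-108,11,0],[0,0,0],0.77]]'; python3 look.py w7
python3 - <<'E'
from h import *
s=bot.read_state();P=cam('wrist',s);im=cv2.imread('pics/w7.png')
o=ortho(P,im,.068,.62,-.05,400,400,2000);g=cv2.cvtColor(o,cv2.COLOR_BGR2GRAY)
m=cv2.morphologyEx((g>75).astype(np.uint8),cv2.MORPH_CLOSE,np.ones((13,13)))
n,l,st,c=cv2.connectedComponentsWithStats(m)
for k in range(1,n):
    if st[k,4]>600:
        r=cv2.minAreaRect(np.argwhere(l==k)[:,::-1].astype(np.float32))
        b=cv2.boxPoints(r);print(st[k],[(round(.62-v/2000,3),round(-.05-u/2000,3)) for u,v in [r[0],*b]],r[1])
cv2.imwrite('pics/w7_c.png',grid(o,.62,-.05,2000))
E
```

```text
time_s: 12.32
position: [0.5085, -0.225, 0.2035]
tcp_rot: [[0.064, 0.998, -0.001], [0.998, -0.064, 0.002], [0.001, -0.002, -1.0]]
force: [0.5, 0.6, -1.0]
opening: 0.229
12.3167 [ 0.5085 -0.225   0.2035]
[386 114  14  63 756] [(0.547, -0.246), (np.float32(0.563), np.float32(-0.243)), (np.float32(0.563), np.float32(-0.249)), (np.float32(0.532), np.float32(-0.249)), (np.float32(0.532), np.float32(-0.243))] (62.0, 13.0)
[ 161  141  127  128 8400] [(0.518, -0.162), (np.float32(0.521), np.float32(-0.129)), (np.float32(0.55), np.float32(-0.164)), (np.float32(0.514), np.float32(-0.194)), (np.float32(0.485), np.float32(-0.16))] (95.25570678710938, 90.32511901855469)
[ 367  232   33  168 2778] [(0.462, -0.241), (np.float32(0.504), np.float32(-0.234)), (np.float32(0.504), np.float32(-0.249)), (np.float32(0.42), np.float32(-0.249)), (np.float32(0.42), np.float32(-0.234))] (166.99996948242188, 31.999996185302734)
[  26  343   59   57 2549] [(0.434, -0.077), (np.float32(0.448), np.float32(-0.063)), (np.float32(0.448), np.float32(-0.092)), (np.float32(0.42), np.float32(-0.092)), (np.float32(0.42), np.float32(-0.063))] (56.0, 58.0)
```

View pics/w7_c.png

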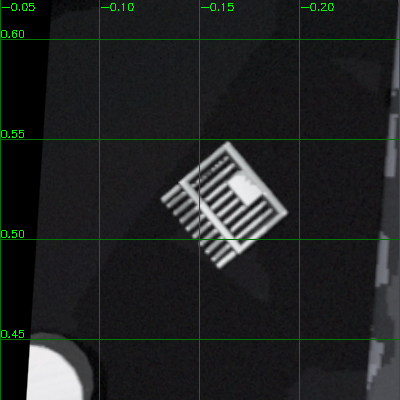

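Comb 3 is centred at (.518,-.162), corner back at (.514,-.194). I'll fork that corner, run between the tins, then slant to about x=.44 so it lands clear of the other two.

```bash
python3 -m jog '[[[3,4,20],[0,0,0],0.86],[[3,4,50],[0,0,0],0.86],[[3,4,80],[0,0,0],0.86],[[3,4,105],[0,0,0],0.86],[[3,4,125],[0,0,0],0.86],[[3,4,136],[0,0,0],0.86],[[3,4,139],[0,0,0],0.86],[[3,4,139],[0,0,0],0.86]]'
python3 -m jog '[[[7,-1,0],[0,0,0],0.86],[[14,-2,0],[0,0,0],0.86],[[21,-3,0],[0,0,0],0.86],[[28,-3,0],[0,0,0],0.86],[[35,-4,0],[0,0,0],0.86],[[42,-5,0],[0,0,0],0.86],[[49,-6,0],[0,0,0],0.86],[[56,-7,0],[0,0,0],0.86],[[63,-8,0],[0,0,0],0.86],[[70,-8,0],[0,0,0],0.86],[[77,-9,0],[0,0,0],0.86],[[84,-10,0],[0,0,0],0.86]]'
cat > det.py <<'E'
from h import *
import sys
s=bot.read_state();P=cam('wrist',s);im=np.ascontiguousarray(vision.capture('wrist')[:,:,::-1]);cv2.imwrite(f'pics/{sys.argv[1]}.png',im)
x,y=s['position'][:2];y1=y+.15;x1=x+.1
o=ortho(P,im,.068,x1,y1,400,400,2000);g=cv2.cvtColor(o,cv2.COLOR_BGR2GRAY)
m=cv2.morphologyEx((g>75).astype(np.uint8),cv2.MORPH_CLOSE,np.ones((13,13)))
n,l,st,c=cv2.connectedComponentsWithStats(m)
for k in range(1,n):
    if st[k,4]>1500:
        r=cv2.minAreaRect(np.argwhere(l==k)[:,::-1].astype(np.float32));q=cv2.boxPoints(r)
        print(st[k],[(round(float(x1-v/2000),3),round(float(y1-u/2000),3)) for u,v in [r[0],*q]])
E
python3 det.py w8
```

```text
time_s: 13.03
position: [0.5133, -0.2218, 0.0646]
tcp_rot: [[0.062, 0.998, -0.001], [0.998, -0.062, 0.001], [0.001, -0.001, -1.0]]
force: [0.1, 0.1, -0.5]
opening: 0.142
time_s: 14.03
position: [0.5088, -0.1378, 0.0649]
tcp_rot: [[0.064, 0.998, 0.0], [0.998, -0.064, -0.0], [-0.0, 0.0, -1.0]]
force: [-0.0, 0.5, -0.6]
opening: 0.136
[ 171  123  129  125 8784] [(0.515, -0.105), (0.524, -0.072), (0.548, -0.113), (0.506, -0.138), (0.482, -0.097)]
[ 319  158   73   99 3201] [(0.505, -0.165), (0.482, -0.147), (0.53, -0.149), (0.529, -0.183), (0.48, -0.181)]
[ 109  308  121   92 8381] [(0.432, -0.072), (0.455, -0.042), (0.455, -0.102), (0.409, -0.102), (0.409, -0.042)]
```

```bash
python3 -m jog '[[[7,-1,0],[0,0,0],0.86],[[14,-2,0],[0,0,0],0.86],[[21,-3,0],[0,0,-1],0.86],[[28,-4,0],[0,0,-1],0.86],[[35,-5,0],[0,0,-2],0.86],[[42,-7,0],[0,0,-2],0.86],[[49,-8,0],[0,0,-3],0.86],[[56,-10,0],[0,0,-4],0.86],[[63,-12,0],[0,0,-5],0.86],[[70,-13,0],[0,0,-6],0.86],[[77,-15,0],[0,0,-7],0.86],[[84,-17,0],[0,0,-8],0.86]]'; python3 det.py w9
```

```text
time_s: 15.08
position: [0.497, -0.0529, 0.065]
tcp_rot: [[-0.078, 0.997, 0.0], [0.997, 0.078, -0.0], [-0.0, 0.0, -1.0]]
force: [0.0, -0.1, 0.1]
opening: 0.141
[  43    0   56   79 3456] [(0.578, 0.061), (0.597, 0.076), (0.599, 0.049), (0.56, 0.046), (0.558, 0.073)]
[ 184  100  110  109 8373] [(0.521, -0.023), (0.503, 0.005), (0.551, -0.006), (0.539, -0.052), (0.492, -0.04)]
[ 326  155   74   92 2468] [(0.495, -0.087), (0.475, -0.066), (0.52, -0.072), (0.515, -0.108), (0.47, -0.101)]
[  72  345  328   55 6016] [(0.411, -0.021), (0.425, 0.061), (0.425, -0.102), (0.398, -0.102), (0.398, 0.061)]
```

Comb 3 slid off to +x (centre (.521,-.023)), and a straight push would bring it too close to tin B. I'll back off, lift, turn the jaws along y, and nudge it toward -x from the turntable side.

```bash
python3 -m jog '[[[-15,0,0],[0,0,0],0.86],[[-15,0,-35],[0,0,0],0.86],[[-15,0,-70],[0,0,-7],0.86],[[-5,20,-85],[0,0,-14],0.86],[[5,40,-85],[0,0,-21],0.86],[[15,55,-85],[0,0,-28],0.86],[[25,71,-85],[0,0,-35],0.86],[[25,71,-85],[0,0,-42],0.86],[[25,71,-85],[0,0,-49],0.86],[[25,71,-85],[0,0,-56],0.86],[[25,71,-85],[0,0,-63],0.86],[[25,71,-85],[0,0,-70],0.86]]' >/dev/null
python3 -m jog '[[[0,0,0],[0,0,-7],0.86],[[0,0,0],[0,0,-14],0.86],[[0,0,0],[0,0,-15.5],0.86],[[0,0,0],[0,0,-15.5],0.86],[[0,0,0],[0,0,-15.5],0.86]]'
sed -i 's/y1=y+.15;x1=x+.1/y1=y+.1;x1=x+.05/' det.py; python3 det.py w10
```

```text
time_s: 16.55
position: [0.5658, -0.0232, 0.1499]
tcp_rot: [[-1.0, 0.003, -0.0], [0.003, 1.0, 0.0], [0.0, 0.0, -1.0]]
force: [-0.1, 1.2, -0.1]
opening: 0.141
[   0   19   67  121 6478] [(0.576, 0.06), (0.606, 0.077), (0.606, 0.044), (0.546, 0.044), (0.546, 0.077)]
[ 140  135  111  113 8487] [(0.521, -0.021), (0.503, 0.007), (0.551, -0.006), (0.539, -0.049), (0.491, -0.036)]
[ 242  325  119   64 5966] [(0.438, -0.074), (0.453, -0.044), (0.453, -0.103), (0.422, -0.103), (0.422, -0.044)]
```

```bash
python3 -m jog '[[[-4,0,20],[0,0,0],0.86],[[-4,0,45],[0,0,0],0.86],[[-4,0,65],[0,0,0],0.86],[[-4,0,77],[0,0,0],0.86],[[-4,0,82],[0,0,0],0.86],[[-4,0,82],[0,0,0],0.86],[[-4,0,82],[0,0,0],0.86]]'
python3 -m jog '[[[5,0,0],[0,0,0],0.86],[[10,0,0],[0,0,0],0.86],[[15,0,0],[0,0,0],0.86],[[20,0,0],[0,0,0],0.86],[[25,0,0],[0,0,0],0.86],[[30,0,0],[0,0,0],0.86],[[35,0,0],[0,0,0],0.86],[[39,0,0],[0,0,0],0.86],[[43,0,0],[0,0,0],0.86],[[46,0,0],[0,0,0],0.86],[[48,0,0],[0,0,0],0.86],[[48,0,0],[0,0,0],0.86]]'; python3 det.py w11
```

```text
time_s: 17.18
position: [0.5703, -0.0234, 0.0682]
tcp_rot: [[-1.0, 0.003, 0.0], [0.003, 1.0, -0.0], [-0.0, -0.0, -1.0]]
force: [-0.0, -0.6, 0.2]
opening: 0.14
time_s: 18.18
position: [0.5214, -0.0231, 0.0679]
tcp_rot: [[-1.0, 0.003, -0.001], [0.003, 1.0, 0.0], [0.001, 0.0, -1.0]]
force: [0.1, -0.7, 0.1]
opening: 0.139
[   0    0  126   60 5274] [(0.557, 0.046), (0.571, 0.077), (0.571, 0.014), (0.542, 0.014), (0.542, 0.077)]
[ 162  119   91   99 8620] [(0.487, -0.027), (0.463, -0.004), (0.512, -0.004), (0.512, -0.049), (0.463, -0.049)]
[  243   233   126   115 11503] [(0.426, -0.076), (0.455, -0.045), (0.455, -0.107), (0.398, -0.107), (0.398, -0.045)]
[   0  327  229   20 2413] [(0.403, 0.02), (0.398, 0.077), (0.408, 0.077), (0.408, -0.037), (0.398, -0.037)]
```

The comb now sits square at (.487,-.027), in line with the gap between the tins. I'll go back behind it on the -y side, jaws along x, and push flush.

```bash
python3 -m jog '[[[-10,0,0],[0,0,0],0.86],[[-10,0,-35],[0,0,0],0.86],[[-10,0,-70],[0,0,7],0.86],[[0,-15,-85],[0,0,14],0.86],[[15,-30,-85],[0,0,21],0.86],[[33,-47,-85],[0,0,28],0.86],[[33,-47,-85],[0,0,35],0.86],[[33,-47,-85],[0,0,42],0.86],[[33,-47,-85],[0,0,49],0.86],[[33,-47,-85],[0,0,56],0.86],[[33,-47,-85],[0,0,63],0.86],[[33,-47,-85],[0,0,70],0.86]]' >/dev/null
python3 -m jog '[[[0,0,0],[0,0,7],0.86],[[0,0,0],[0,0,14],0.86],[[0,0,0],[0,0,20],0.86],[[0,0,0],[0,0,20],0.86],[[0,0,0],[0,0,20],0.86]]'
sed -i 's/y1=y+.1;x1=x+.05/y1=y+.15;x1=x+.1/' det.py; python3 det.py w12
```

```text
time_s: 19.65
position: [0.489, -0.0701, 0.153]
tcp_rot: [[-0.0, 1.0, 0.0], [1.0, 0.0, -0.0], [-0.0, 0.0, -1.0]]
force: [-0.1, -0.6, 0.1]
opening: 0.14
[  15    0   49   71 2780] [(0.572, 0.06), (0.554, 0.072), (0.589, 0.072), (0.589, 0.048), (0.554, 0.048)]
[ 168  159   92   96 8592] [(0.486, -0.027), (0.51, -0.004), (0.51, -0.05), (0.462, -0.05), (0.462, -0.004)]
[   15   275   372   125 19809] [(0.421, -0.02), (0.452, 0.072), (0.452, -0.113), (0.39, -0.113), (0.39, 0.072)]
```

```bash
python3 -m jog '[[[-1,-1,20],[0,0,0],0.86],[[-1,-1,45],[0,0,0],0.86],[[-1,-1,67],[0,0,0],0.86],[[-1,-1,82],[0,0,0],0.86],[[-1,-1,88],[0,0,0],0.86],[[-1,-1,88],[0,0,0],0.86],[[-1,-1,88],[0,0,0],0.86]]'
python3 -m jog '[[[5,0,0],[0,0,0],0.86],[[10,0,0],[0,0,0],0.86],[[16,0,0],[0,0,0],0.86],[[22,0,0],[0,0,0],0.86],[[28,0,0],[0,0,0],0.86],[[34,0,0],[0,0,0],0.86],[[40,0,0],[0,0,0],0.86],[[46,0,0],[0,0,0],0.86],[[52,0,0],[0,0,0],0.86],[[58,0,0],[0,0,0],0.86],[[64,0,0],[0,0,0],0.86],[[70,0,0],[0,0,0],0.86]]'; python3 det.py w13
```

```text
time_s: 20.28
position: [0.4881, -0.0712, 0.0651]
tcp_rot: [[0.002, 1.0, 0.0], [1.0, -0.002, -0.0], [-0.0, 0.0, -1.0]]
force: [0.4, 0.4, -0.2]
opening: 0.137
time_s: 21.28
position: [0.4881, -0.0005, 0.0649]
tcp_rot: [[0.003, 1.0, -0.0], [1.0, -0.003, 0.0], [0.0, -0.0, -1.0]]
force: [0.1, -0.2, 0.1]
opening: 0.14
[ 101    0  119   63 6173] [(0.573, 0.07), (0.588, 0.099), (0.588, 0.04), (0.557, 0.04), (0.557, 0.099)]
[ 323  154   68   98 2657] [(0.487, -0.029), (0.463, -0.012), (0.512, -0.013), (0.511, -0.046), (0.462, -0.044)]
[ 191  158   94   96 8192] [(0.485, 0.031), (0.462, 0.054), (0.509, 0.054), (0.509, 0.008), (0.462, 0.008)]
[   59   348   341    52 12050] [(0.401, 0.035), (0.414, 0.12), (0.414, -0.05), (0.389, -0.05), (0.389, 0.12)]
```

```bash
python3 -m jog '[[[6,0,0],[0,0,-0.8],0.86],[[12,-0.3,0],[0,0,-1.7],0.86],[[18,-0.5,0],[0,0,-2.5],0.86],[[24,-0.9,0],[0,0,-3.3],0.86],[[30,-1.3,0],[0,0,-4.2],0.86],[[36,-1.8,0],[0,0,-5],0.86],[[42,-2.4,0],[0,0,-5.8],0.86],[[48,-3.1,0],[0,0,-6.7],0.86],[[54,-3.9,0],[0,0,-7.5],0.86],[[60,-4.8,0],[0,0,-8.3],0.86],[[66,-5.7,0],[0,0,-9.2],0.86],[[72,-6.8,0],[0,0,-10],0.86]]'; python3 det.py w14
```

```text
time_s: 22.33
position: [0.4814, 0.0715, 0.065]
tcp_rot: [[-0.173, 0.985, 0.0], [0.985, 0.173, -0.0], [-0.0, 0.0, -1.0]]
force: [-0.2, -0.3, 0.4]
opening: 0.14
[ 246    0  137   52 2635] [(0.579, 0.067), (0.579, 0.104), (0.603, 0.039), (0.58, 0.03), (0.555, 0.095)]
[ 331  141   69  102 2616] [(0.485, 0.043), (0.506, 0.064), (0.512, 0.03), (0.464, 0.022), (0.458, 0.056)]
[ 186  163  108  106 8511] [(0.473, 0.102), (0.493, 0.129), (0.501, 0.083), (0.454, 0.075), (0.446, 0.121)]
[   78   327   322    73 17668] [(0.4, 0.102), (0.418, 0.183), (0.418, 0.022), (0.382, 0.022), (0.382, 0.183)]
```

Flush arc, comb at (.473,.102). Continue, easing the heading slightly.

```bash
python3 -m jog '[[[7,0,0],[0,0,0.4],0.86],[[14,0.2,0],[0,0,0.8],0.86],[[21,0.3,0],[0,0,1.3],0.86],[[28,0.5,0],[0,0,1.7],0.86],[[35,0.8,0],[0,0,2.1],0.86],[[42,1.1,0],[0,0,2.5],0.86],[[49,1.4,0],[0,0,2.9],0.86],[[56,1.8,0],[0,0,3.3],0.86],[[63,2.3,0],[0,0,3.8],0.86],[[70,2.8,0],[0,0,4.2],0.86],[[77,3.4,0],[0,0,4.6],0.86],[[84,4,0],[0,0,5],0.86]]'; python3 det.py w15
python3 -m jog '[[[7,0,0],[0,0,0],0.86],[[14,0,0],[0,0,0],0.86],[[21,0,0],[0,0,0],0.86],[[28,0,0],[0,0,0],0.86],[[35,0,0],[0,0,0],0.86],[[42,0,0],[0,0,0],0.86],[[49,0,0],[0,0,0],0.86],[[56,0,0],[0,0,0],0.86],[[63,0,0],[0,0,0],0.86],[[70,0,0],[0,0,0],0.86],[[77,0,0],[0,0,0],0.86],[[80,0,0],[0,0,0],0.86]]'; python3 -m jog '[[[0,0,0],[0,0,0],0.86],[[0,0,0],[0,0,0],0.86],[[0,0,0],[0,0,0],0.86]]'; python3 det.py w16
```

```text
time_s: 23.38
position: [0.471, 0.1551, 0.065]
tcp_rot: [[-0.084, 0.996, -0.0], [0.996, 0.084, -0.0], [-0.0, -0.0, -1.0]]
force: [-0.2, -0.9, 0.9]
opening: 0.139
[   42     0   358   400 48116] [(0.471, 0.195), (0.571, 0.284), (0.584, 0.122), (0.372, 0.105), (0.358, 0.267)]
[ 321  148   79   98 2817] [(0.472, 0.125), (0.496, 0.145), (0.498, 0.108), (0.449, 0.105), (0.447, 0.142)]
[ 189  160  100  100 8378] [(0.466, 0.186), (0.488, 0.211), (0.492, 0.165), (0.444, 0.161), (0.44, 0.207)]
time_s: 24.43
position: [0.4642, 0.2351, 0.065]
tcp_rot: [[-0.085, 0.996, 0.0], [0.996, 0.085, 0.0], [0.0, 0.0, -1.0]]
force: [0.8, -0.6, 0.0]
opening: 0.141
time_s: 24.68
position: [0.4643, 0.2339, 0.065]
tcp_rot: [[-0.084, 0.996, -0.0], [0.996, 0.084, -0.0], [-0.0, -0.0, -1.0]]
force: [0.0, -0.7, -0.5]
opening: 0.137
[   52     0   348   400 86827] [(0.465, 0.271), (0.365, 0.358), (0.564, 0.358), (0.564, 0.184), (0.365, 0.184)]
[ 327  147   73  100 2643] [(0.466, 0.205), (0.488, 0.225), (0.492, 0.189), (0.443, 0.184), (0.439, 0.22)]
```

View pics/w16.png

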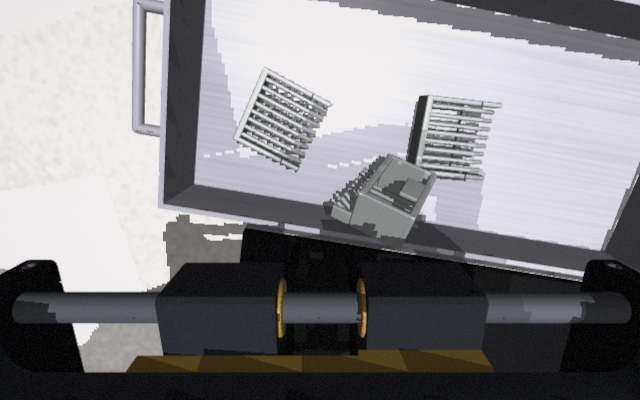

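Comb 3 lies flat at (283,118) px. Comb 2 leans at (385,198) px against comb 1 and the near wall. I'll triangulate its height from two hover views.

```bash
python3 -m jog '[[[-10,0,-20],[0,0,0],0.86],[[-20,3,-60],[0,0,0],0.86],[[-45,12,-95],[0,0,0],0.86],[[-45,12,-95],[0,0,0],0.86],[[-45,12,-95],[0,0,0],0.86],[[-45,12,-95],[0,0,0],0.86]]'; cat > snap.py <<'E'
from h import *
import sys,pickle
s=bot.read_state();im=np.ascontiguousarray(vision.capture('wrist')[:,:,::-1]);pickle.dump((cam('wrist',s),im),open(sys.argv[1]+'.pkl','wb'))
E
python3 snap.py A; python3 -m jog '[[[40,3,0],[0,0,0],0.86],[[80,7,0],[0,0,0],0.86],[[80,7,0],[0,0,0],0.86],[[80,7,0],[0,0,0],0.86],[[80,7,0],[0,0,0],0.86]]'; python3 snap.py B; python3 - <<'E'
from h import *
import pickle
out=np.zeros((600,800,3),np.uint8);s=4
for j,n in enumerate('AB'):
    P,im=pickle.load(open(n+'.pkl','rb'))
    u=P@[.49,.275,.03,1];u=u[:2]/u[2];x,y=int(u[0])-50,min(int(u[1])-45,290)
    x=max(x,0);y=max(y,0);c=cv2.resize(im[y:y+100,x:x+100],None,fx=s,fy=s,interpolation=cv2.INTER_CUBIC)
    for k in range(0,100,10):
        cv2.putText(c,str(x+k),(k*s,8),0,.3,(0,0,255),1);cv2.putText(c,str(y+k),(0,k*s+4),0,.3,(0,0,255),1)
    out[:400,400*j:400*j+400]=c
sc=np.ascontiguousarray(vision.capture('scene')[:,:,::-1]);cv2.imwrite('pics/sceneE.png',sc)
a=cv2.imread('pics/scene0.png');d=cv2.absdiff(a,sc)[150:290,190:510]
out[400:600,:400]=cv2.resize(sc[150:290,190:510],(400,200));out[400:600,400:]=cv2.resize(cv2.convertScaleAbs(d,alpha=2),(400,200))
cv2.imwrite('pics/final.png',out)
E
```

```text
time_s: 25.23
position: [0.4794, 0.1899, 0.1597]
tcp_rot: [[-0.083, 0.997, -0.001], [0.997, 0.083, 0.0], [0.0, -0.001, -1.0]]
force: [-0.2, 0.3, -0.1]
opening: 0.139
time_s: 25.7
position: [0.4784, 0.2705, 0.1582]
tcp_rot: [[-0.086, 0.996, -0.004], [0.996, 0.086, -0.002], [-0.001, -0.004, -1.0]]
force: [0.1, 0.5, -0.5]
opening: 0.138
```

View pics/final.png

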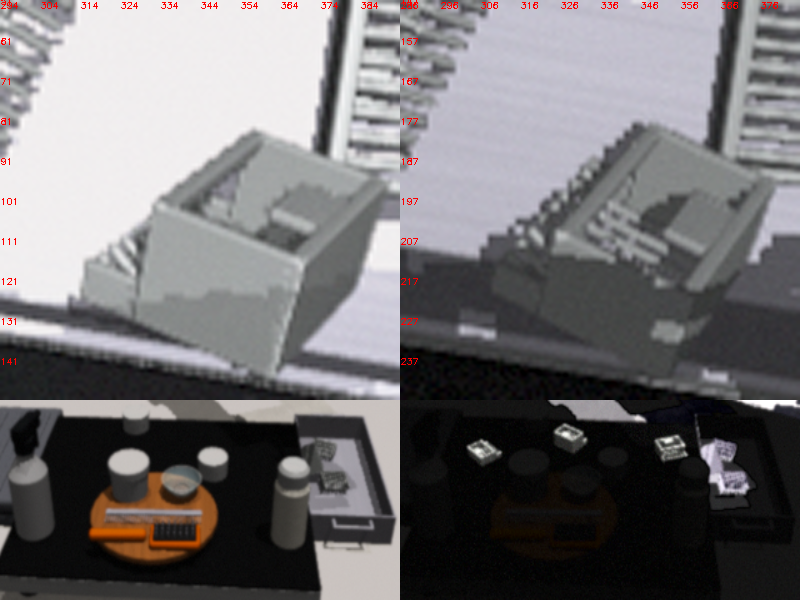

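The scene difference shows only the combs moved, bystanders unchanged. Comb 2 seems to have its rear corner near the rim, so I'll triangulate its corners.

```bash
python3 - <<'E'
from h import *
import pickle
A=[(332.7,102.7),(369.5,116.5),(358.5,84.2),(391,97.2),(362.7,144)]
B=[(324.7,207),(360.2,219),(348.5,178.2),(378.5,192.5),(353,240.7)]
PA=pickle.load(open('A.pkl','rb'))[0];PB=pickle.load(open('B.pkl','rb'))[0]
X=cv2.triangulatePoints(PA,PB,np.array(A).T,np.array(B).T);X=(X[:3]/X[3]).T
print(X.round(4)); print([np.linalg.norm(X[i]-X[j]).round(4) for i,j in((0,1),(2,3),(0,2),(1,3),(1,4))])
print('top centre',X[:4].mean(0))
# rim ref: near-wall rim on z=.05 in A
print(ray(PA,[(314,127),(374,135)],.05).round(4))
E
```

```text
[[0.4797 0.2696 0.0593]
 [0.5087 0.262  0.0596]
 [0.5006 0.2861 0.0192]
 [0.5274 0.2778 0.0296]
 [0.506  0.241  0.0559]]
[np.float64(0.0299), np.float64(0.0299), np.float64(0.0482), np.float64(0.0388), np.float64(0.0215)]
top centre [0.50411412 0.27385911 0.04193091]
[[0.4673 0.2503]
 [0.5148 0.248 ]]
```

Comb 2's centre comes out at about (.50,.264,.04). That is roughly 13 mm inside the near wall and 10 mm below the rim, it is at rest, and the arm is clear, so another nudge would only add risk. I'll hand in.

```bash
python3 -c "
from rig import bot
print(bot.hand_in());s=bot.read_state();print(s['time_s'],s['force'])"
```

```text
the job is handed in; nothing more can be done
None
the job is handed in; nothing more can be done
```

I pushed all three combs along the mat and over its +y edge into the soak tray with the partly closed fingers, without pinching or lifting them. I handed in at about 26 s of the 72 s allowed; no verdict was reported.

- **Combs 1 and 3:** the last wrist pictures show both lying flat on the tray floor. Comb 3 slipped off the fingers halfway. I nudged it back toward -x from the turntable side to clear the tin, then finished the push.
- **Comb 2:** it did not settle flat. It leans on its side against the tray's near wall. Two-view triangulation puts its centre at about z = 0.04 m, roughly 10 mm below the rim and 13 mm inside the wall. The measured edge lengths disagreed with its known size by up to about 7 mm, so those margins are rough. I left it alone because it was still and another nudge could have made things worse.
- **Forces:** the highest reading was about 7 N at the wrist, when comb 2 briefly sat under the fingertips. It cleared when I raised them.
- **Bystanders:** comparing the first and last scene pictures shows no visible shift of the tins, bottle, shaker or anything on the turntable. The arm was hovering clear at hand-in.

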